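# Go/no-go check of hammer guide bushings

### The arm

A 6-joint arm with a two-finger parallel gripper is mounted at the origin on a cart in front of the work surface, level with it; the furniture and walls round the work are solid. World frame = base frame: x ahead of the robot, y to its left, z up, the work surface at z = 0. Lengths are in m, angles in degrees, forces in N, time in s.
With the tool pointing down it reaches from about 0.4 to 0.825 m from the base axis. Payload 7 kg.
Tool frame: the origin (TCP) lies on the centre line of the jaws, within the pads' length; the fingertips stand 11 mm ahead of it and the grasp point (between the pads) lies 8 mm behind it; z points along the fingers, y is the line along which they close (so a half turn about z gives the same grasp; the last joint's range is limited). The gripper opens to 88 mm and grips with 3 to 60 N. Pads are 19 mm wide; open, the fingers measure 130 mm over their backs; the gripper's body (78 mm by 193 mm) begins 47 mm behind the grasp point.
Start: joints at [90.991, 20.546, 0.682, 0, -70.136, -16.507], TCP at [0.181, 0.65, 0.238] pointing down, gripper open.
Joint ranges: [-176.03, 176.03], [-82.01, 121.73], [-58.28, 71.71], [-173.87, 95.51], [-174.79, -0.11], [-173.66, 173.66]. Speed limits (degrees/s): [136.94, 136.94, 172.46, 180, 180, 180].

### API

Orientations are given as [roll, pitch, yaw] about the fixed x, y, z axes, in that order (R = Rz(yaw) Ry(pitch) Rx(roll)).
In Python, from plant import r, capture, camera_model, job gives the robot as it stands.
- The arm moves only by the tool drive_tool, never from a script. Its argument "increments" is a list that holds one entry, the list of rows, each a list of 5 numbers: the gripper's target within -1 to 1 (fully open at 1, half-way at 0, shut at -1), then the shift along the tool's x, y, z scaled (see below), then the turn about the tool's z scaled (see below). In form: [[[gripper, tx, ty, tz, roll], ...]]. A call has 1 to 5 rows; each row is the pose to reach, as a shift and turn from the pose commanded when the call began, along the tool's axes at that moment, turning the shorter way round; what a row does not reach only later rows make up. The controller multiplies each number of a shift by 120 mm and each number of a turn by 360 degrees. A row lasts 1/8 s, in which the tool goes at most 62.5 mm and 10.7 degrees, less where a joint would pass 70% of its speed; a pose out of reach is approached as far as the arm can. A call with a number of a shift or a turn outside -1 to 1 is refused whole. A call with a gripper value outside its range is refused whole. The fingers move at their own pace and stop on an object; "squeeze" is the grip in N (left out, the last holds). Time passes only in rows, so rows that repeat a pose let the fingers close. It gives the time, the measured TCP pose, the force, the opening and the grip force at its end, in the units of the state.
- r.get_state(): the state, without advancing time (a new reading comes with each control period).
- capture(name): name is "scene" or "top" or "wrist"; returns the picture (400x640x3 uint8, red, green, blue); there is no depth.
- camera_model(name): a dict with "camera_matrix" (3x3 intrinsics, pixels), "rvec" (rotation vector, rad) and "tvec" (3), from world to camera coordinates, as OpenCV has them. Camera axes: x right, y down, z forward; pixel columns grow to the right and rows downward; lengths in m; the calibration is good to about 2 mm. A picture is of the moment at which its call begins: read the wrist's pose just before it. camera_model takes no time and is no camera call; for the wrist camera it gives the pose at the moment of the call.
- job.close_job(): hands the job in; it is judged then, once.
The state is a dict: "time_s": time; "joints": joint angles; "qd": joint speeds; "joint_torque": joint torques, N m; "tcp_pos": TCP position; "eef_rot": TCP orientation; "contact_force": force on the tool from outside, world axes, zero at the start; "moment": the same for the moment, N m; "gripper_width": finger opening in m; "gripper_force": force on a finger pad.
Only numpy, scipy, OpenCV 4.12 (cv2) and the standard library are available. Lean on these libraries where they do the work, as an engineer would, in place of code of your own. Each camera call takes 0.05 s, during which the arm holds its last target. There are 200 camera calls.

### The job

Check the two bronze guide bushings waiting in the slideway of the bench gauge, one after the other: push each along the slideway onto the stepped gauge pin until it stops, then draw it off again and sort it before you gauge the next. A good bushing stops against the pin's thicker step, leaving a clear gap to the end plate: set it down in the rectangular parts tray. A worn one slides over the step until it meets the end plate: set it down in the round scrap pan. Do not drop the bushings and leave the other things on the table where they are.

Things in the scene. Friction and masses are not known exactly. Their poses are not given: they have to be found in the camera images.
- gauge: bench gauge fixed to the table, grey base 300 x 104 mm. Origin: on the table under the slideway's axis; x along the slideway towards the pin. Slideway floor 20 mm above the table, x = -155 to +121 mm, between two guides 44.4 mm apart, 60.4 mm over their outsides, tops 32 mm above the table. Pin axis 41 mm up. End plate at x = +121 to +133 mm, 68 mm wide, top 68 mm above the table
- gauge_step (a point): face of the gauge pin's thicker step, on the pin's axis, at x = +103 mm of the gauge, 41 mm above the table; axes as the gauge's. The level pin is 20 mm thick before the step, with a tapered nose, and 28 mm behind it. A good bushing's front end stops here, its centre 25 mm before this point
- gauge_back (a point): front face of the end plate on the pin's axis, 18 mm beyond the step. A worn bushing's front end stops here, its centre 25 mm before this point
- gauge_tip (a point): free end of the gauge pin, on its axis, 28 mm in front of the step; a bushing whose front end is short of this point is off the pin
- bushing_1: bronze guide bushing lying in the slideway: square body 42 x 42 mm, 34 mm long, a round collar 38 mm across, 8 mm long at each end (50 mm over all), bored right through. Good or worn is found only on the pin; the two differ in the bore alone. 0.2 to 0.45 kg; slides under 1 to 4 N. Origin: centre of the underside; x along the bore, towards the pin; z up. Grip it across its upright sides, above the guides
- bushing_2: bronze guide bushing lying in the slideway: square body 42 x 42 mm, 34 mm long, a round collar 38 mm across, 8 mm long at each end (50 mm over all), bored right through. Good or worn is found only on the pin; the two differ in the bore alone. 0.2 to 0.45 kg; slides under 1 to 4 N. Origin: centre of the underside; x along the bore, towards the pin; z up. Grip it across its upright sides, above the guides
- bushing_1_center (a point): centre of the first named bushing: on its bore's axis, halfway along, 21 mm above its underside
- bushing_2_center (a point): centre of the second named bushing, likewise
- parts_tray: rectangular open aluminium tray for good bushings, fixed, 150 x 170 mm (its x and y) and 45 mm high, walls and floor 4 mm. Origin: centre of its underside
- scrap_pan: round open steel pan for worn bushings, fixed, 177 mm across the rim, 150 mm across inside at the floor, 45 mm high, floor 4 mm thick. Origin: centre of its underside
- brush: dust brush with a red handle, 212 mm long, lying flat at the front left. A bystander. Origin: underside
- core_a: small stone-mix core, upright cylinder 50 mm across and 53 mm high, at the left end of the gauge. A bystander. Origin: underside
- core_b: second small core, 50 mm across and 51 mm high, at the left end of the gauge. A bystander. Origin: underside
- stone: crushed stone specimen, 28 x 25 mm and 25 mm high, near the right end of the gauge. A bystander. Origin: underside
Mind the look-alikes: they are no part of the job. What is shaped like the bushing_2 but turquoise is not meant.

How it is judged:
By the outcome, as a careful person would: the job done as asked, in the order asked, and still so for the second after the job is handed in, with the robot touching nothing.
It also fails if it takes over 66 s, if anything falls off the work surface, if the arm or the gripper's body presses on something with over 40 N, if the wrist force passes 120 N, or if a joint passes its speed limit or range.

## Working session

There is one attempt and no reset: what is moved stays moved. The work goes in short steps, Python scripts to look and compute and a tool call to move; the robot and the scene stay as the last step left them, time stands still between calls to the robot, and variables do not carry over. Pictures are saved under pics/ and viewed, at most 10 in all, crops included, and the job is handed in when it is done.

Besides the shell and the picture viewer there is one more tool, called after "Call:" as name(argument=value, ...), one argument or row to a line, values as JSON. drive_tool: Moves the arm, as the interface text tells. Its arguments: {"type":"object","properties":{"increments":{"type":"array"},"squeeze":{"type":"number"}},"required":["increments"]}

```bash
ls; mkdir -p pics; python3 - <<'E'
from plant import r,capture,camera_model
import cv2
print(r.get_state())
for n in("scene","top"):
    im=capture(n); cv2.imwrite(f"pics/{n}0.png",im[:,:,::-1]); m=camera_model(n); print(n,m)
E
```

```text
pics
{'time_s': 0.0, 'joints': array([ 9.09912069e+01,  2.05908975e+01,  6.34338679e-01, -2.07157586e-02,
       -7.01360807e+01, -1.65061847e+01]), 'qd': array([ 0.00276927,  0.13082229, -0.04846904,  0.00429842,  0.03418203,
        0.10860648]), 'joint_torque': array([ 2.31246820e-03, -5.82719815e+01,  2.93048894e+01,  6.99687839e+00,
        6.92914036e-03, -1.57630489e-04]), 'tcp_pos': array([0.18045886, 0.64994195, 0.23663116]), 'eef_rot': array([ 1.79905645e+02, -7.65159410e-03, -1.55220261e+01]), 'contact_force': array([-0.09659331, -0.50695451, -0.85699681]), 'moment': array([ 0.02781386,  0.03757113, -0.03539582]), 'gripper_force': 0.0, 'gripper_width': 0.08775061720871387}
scene {'camera_matrix': array([[409.43697656,   0.        , 321.12941292],
       [  0.        , 409.43697656, 193.22989031],
       [  0.        ,   0.        ,   1.        ]]), 'rvec': array([ 2.31409817, -0.92204495,  0.35083415]), 'tvec': array([-0.35677695,  0.33339664,  1.06833866])}
top {'camera_matrix': array([[367.45599708,   0.        , 318.57636471],
       [  0.        , 367.45599708, 203.00837852],
       [  0.        ,   0.        ,   1.        ]]), 'rvec': array([ 2.12571604, -2.113471  ,  0.21138149]), 'tvec': array([0.01559759, 0.50945404, 0.96671044])}
```

View pics/scene0.png

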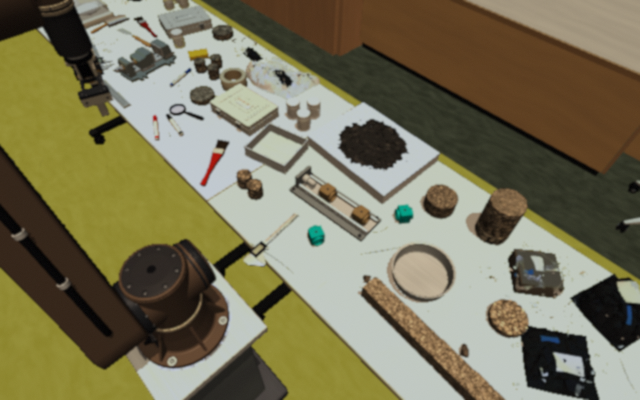

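View pics/top0.png

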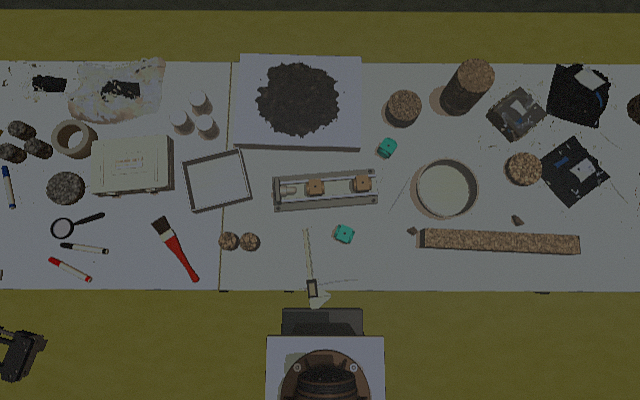

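The top view shows the gauge at about (325,190), with its end plate and pin at the left end near (285,188). The bushings are at (315,187) and (362,182), the tray at (217,180), the pan at (447,188), and the turquoise look-alikes at (387,147) and (344,234). Next I measure these.

```bash
cat > h.py <<'E'
import cv2,numpy as np
from plant import r,capture,camera_model
def ray(m,uv,z):
    K=m["camera_matrix"];R=cv2.Rodrigues(np.array(m["rvec"]))[0];t=np.array(m["tvec"])
    uv=np.atleast_2d(np.array(uv,float))
    d=np.c_[uv,np.ones(len(uv))]@np.linalg.inv(K).T@R; c=-R.T@t
    return c+d*((z-c[2])/d[:,2])[:,None]
def proj(m,P):
    return cv2.projectPoints(np.atleast_2d(np.array(P,float)),np.array(m["rvec"]),np.array(m["tvec"]),m["camera_matrix"],None)[0][:,0]
def rectof(mask,m,z):
    out=[]
    for c in cv2.findContours(mask,cv2.RETR_EXTERNAL,cv2.CHAIN_APPROX_NONE)[0]:
        if cv2.contourArea(c)>60:
            p=ray(m,c[:,0],z)[:,:2]; out.append((cv2.contourArea(c),cv2.minAreaRect((p*1000).astype(np.float32)),cv2.boundingRect(c)))
    return out
E
python3 - <<'E'
from h import *
im=cv2.imread("pics/top0.png");m=camera_model("top")
print("cam",-cv2.Rodrigues(m["rvec"])[0].T@m["tvec"])
for n,uv,z in[("b1",(315,187),.062),("b2",(362,182),.062),("tray",(217,180),.045),("pan",(447,188),.045),("endpl",(277,189),.068)]:print(n,ray(m,uv,z))
c=cv2.resize(im[130:260,170:490],None,fx=2.5,fy=2.5,interpolation=cv2.INTER_CUBIC)
cv2.imwrite("pics/crop0.png",cv2.convertScaleAbs(c,alpha=1.6))
hsv=cv2.cvtColor(im,cv2.COLOR_BGR2HSV)
mk=cv2.inRange(hsv,(5,90,70),(18,255,255)); mk[:, :260]=0;mk[:,400:]=0;mk[:160]=0;mk[215:]=0
for o in rectof(mk,m,.06):print(o)
E
```

```text
cam [0.31126978 0.02074855 1.04737596]
b1 [[0.55193574 0.02867498 0.062     ]]
b2 [[ 0.56697492 -0.10124078  0.062     ]]
tray [[0.57461648 0.30467544 0.045     ]]
pan [[ 0.55551975 -0.34174842  0.045     ]]
endpl [[0.54418987 0.13258804 0.068     ]]
(180.0, ((555.3358154296875, 30.10500717163086), (39.83262634277344, 47.078330993652344), 0.35548537969589233), (306, 179, 18, 15))
(155.5, ((566.45654296875, -105.70072174072266), (39.98796844482422, 39.26325225830078), 6.256669044494629), (356, 175, 16, 15))
```

View pics/crop0.png

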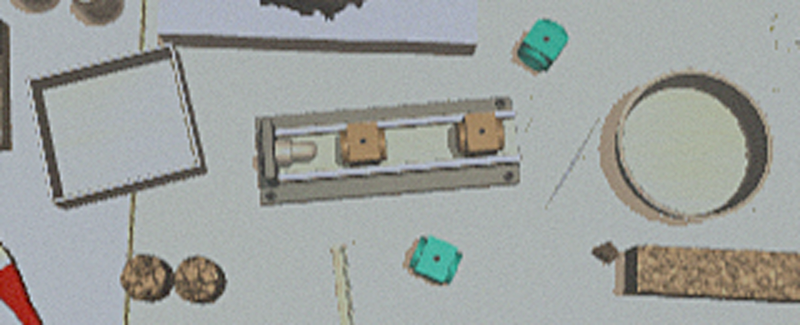

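The crop shows the end plate and pin at the left (+y) end. The nearer bushing is at crop (362,143) and the other at (480,133). The slideway yaw is about 95°. Next I fly the wrist over the gauge.

Call:
drive_tool(
  increments=[
    [[1,0.3,0.3,-0.17,0],[1,0.6,0.6,-0.34,0],[1,0.9,0.92,-0.5,0],[1,0.9,0.92,-0.5,0]],
  ],
)

```text
time_s: 0.6
tcp_pos: [0.2566, 0.5131, 0.3001]
eef_rot: [-179.8, 0.0, -15.6]
contact_force: [0.2, 0.9, -0.3]
gripper_width: 0.0879
gripper_force: 0.0
```

Call:
drive_tool(
  increments=[
    [[1,0.3,0.3,0,0],[1,0.6,0.6,0,0],[1,0.9,0.92,0,0],[1,0.9,0.92,0,0]],
  ],
)

```text
time_s: 1.1
tcp_pos: [0.3303, 0.3776, 0.2974]
eef_rot: [180.0, 0.0, -15.7]
contact_force: [-0.3, 1.0, -0.6]
gripper_width: 0.0876
gripper_force: 0.0
```

Call:
drive_tool(
  increments=[
    [[1,0.3,0.3,0,0],[1,0.6,0.6,0,0],[1,0.9,0.92,0,0],[1,0.9,0.92,0,0]],
  ],
)

```text
time_s: 1.6
tcp_pos: [0.4049, 0.2429, 0.2972]
eef_rot: [180.0, 0.0, -15.7]
contact_force: [-0.4, 1.7, -0.7]
gripper_width: 0.0878
gripper_force: 0.0
```

Call:
drive_tool(
  increments=[
    [[1,0.3,0.3,0,0],[1,0.6,0.6,0,0],[1,0.9,0.92,0,0],[1,0.9,0.92,0,0]],
  ],
)

```text
time_s: 2.1
tcp_pos: [0.4797, 0.1082, 0.2968]
eef_rot: [179.9, 0.1, -15.7]
contact_force: [-0.1, 1.2, -1.2]
gripper_width: 0.0878
gripper_force: 0.0
```

Call:
drive_tool(
  increments=[
    [[1,0.4,0.4,0,0.025],[1,0.8,0.8,0,0.05],[1,0.8,0.8,0,0.075],[1,0.8,0.8,0,0.097],[1,0.8,0.8,0,0.097]],
  ],
)

```text
time_s: 2.72
tcp_pos: [0.5458, -0.0074, 0.2969]
eef_rot: [180.0, 0.0, -50.3]
contact_force: [-0.1, -0.5, -0.6]
gripper_width: 0.088
gripper_force: 0.0
```

Call:
drive_tool(
  increments=[
    [[1,0,0,0,0.025],[1,0,0,0,0.05],[1,0,0,0,0.075],[1,0,0,0,0.096],[1,0,0,0,0.096]],
  ],
)

```text
time_s: 3.35
tcp_pos: [0.5456, -0.0076, 0.2974]
eef_rot: [180.0, 0.0, -84.7]
contact_force: [-0.7, 0.2, -0.7]
gripper_width: 0.0872
gripper_force: 0.0
```

```bash
python3 - <<'E'
from h import *
s=r.get_state();print(s["time_s"],s["tcp_pos"],s["eef_rot"],s["joints"])
m=camera_model("wrist");print(m, -cv2.Rodrigues(m["rvec"])[0].T@m["tvec"])
im=capture("wrist");cv2.imwrite("pics/w0.png",im[:,:,::-1])
np.savez("w0.npz",**m)
E
```

```text
3.35 [ 0.54557467 -0.00756254  0.29744877] [ 1.79997489e+02  9.37295861e-03 -8.47023093e+01] [ 1.97793114e+01  6.34492175e+00 -1.02225297e+01 -1.01233315e-02
 -7.34326361e+01 -1.44787340e+01]
{'camera_matrix': array([[283.88962672,   0.        , 318.69470477],
       [  0.        , 283.88962672, 204.97029583],
       [  0.        ,   0.        ,   1.        ]]), 'rvec': array([-0.1430936 ,  3.10218658,  0.39145538]), 'tvec': array([0.54111756, 0.00971359, 0.46104872])} [ 0.55022755 -0.07360219  0.44418561]
```

View pics/w0.png

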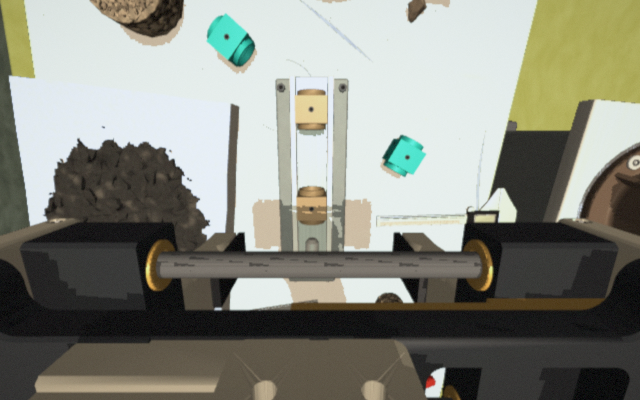

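The wrist view shows the far bushing at (312,108) and the near one at (311,205), between guides at columns ~291–332. The grey base spans columns ~278–348.

```bash
python3 - <<'E'
from h import *
im=cv2.imread("pics/w0.png");m=dict(np.load("w0.npz"))
g=cv2.cvtColor(im,cv2.COLOR_BGR2GRAY).astype(int)
for v in(100,150,170):print(v,g[v,268:360])
hsv=cv2.cvtColor(im,cv2.COLOR_BGR2HSV)
mk=cv2.inRange(hsv,(5,60,60),(22,255,255));mk[:,:285]=0;mk[:,340:]=0;mk[:80]=0;mk[225:]=0
for o in rectof(mk,m,.062):print(o)
np.set_printoptions(precision=4,suppress=True)
for v in (95,100,105,110,115,120,190,195,200,205,210,215,220): print(v,[tuple(im[v,u]) for u in (300,311,324)])
# base long edges: dark/light in rows
E
```

```text
100 [236 235 235 236 235 235 236 231 170 161 174 178 176 179 177 178 179 176
 176 177 175 166 226 237 237 237 230 214 211 209 211 213 211 211 212 211
 212 211 212 212 214 211 211 212 209 212 212 213 212 211 215 214 213 214
 215 214 214 215 209 175 225 237 237 237 235 189 180 184 186 187 187 185
 188 186 184 185 183 182 169 158 223 234 235 235 235 236 236 235 236 235
 236 236]
150 [237 236 236 237 237 236 237 236 235 207 165 172 179 179 179 176 180 181
 179 179 178 176 162 225 237 238 238 233 168 222 236 237 237 236 237 238
 236 237 236 237 238 237 237 237 237 237 237 237 237 237 238 238 237 237
 237 237 237 235 218 198 230 238 238 237 229 197 182 182 180 181 182 179
 180 183 179 183 182 162 171 227 236 235 237 236 235 236 237 237 236 237
 237 236]
170 [236 237 236 236 236 237 236 236 236 233 177 161 172 176 177 177 177 176
 179 178 180 177 184 218 234 238 238 232 178 195 230 237 236 237 237 237
 236 236 237 236 236 236 237 237 236 237 235 236 237 238 237 237 236 237
 236 236 236 235 219 230 235 238 238 234 202 180 180 179 178 181 182 181
 179 180 180 178 171 162 224 235 237 236 237 2
[... 1469 characters left out ...]
8), np.uint8(180), np.uint8(216)), (np.uint8(131), np.uint8(183), np.uint8(218)), (np.uint8(127), np.uint8(179), np.uint8(216))]
205 [(np.uint8(126), np.uint8(177), np.uint8(213)), (np.uint8(121), np.uint8(172), np.uint8(207)), (np.uint8(123), np.uint8(175), np.uint8(210))]
210 [(np.uint8(83), np.uint8(115), np.uint8(137)), (np.uint8(54), np.uint8(62), np.uint8(67)), (np.uint8(83), np.uint8(118), np.uint8(141))]
215 [(np.uint8(86), np.uint8(119), np.uint8(142)), (np.uint8(80), np.uint8(114), np.uint8(137)), (np.uint8(82), np.uint8(115), np.uint8(137))]
220 [(np.uint8(72), np.uint8(99), np.uint8(118)), (np.uint8(78), np.uint8(108), np.uint8(131)), (np.uint8(77), np.uint8(104), np.uint8(117))]
```

```bash
python3 - <<'E'
from h import *
np.set_printoptions(precision=4,suppress=True)
im=cv2.imread("pics/w0.png");m=dict(np.load("w0.npz"))
g=cv2.cvtColor(im,cv2.COLOR_BGR2GRAY).astype(float)
D=[]
for (u,v) in((311,110),(311,210)):
    w=g[v-5:v+6,u-5:u+6]; w=np.clip(np.median(w)-w-30,0,None); yy,xx=np.mgrid[v-5:v+6,u-5:u+6]
    p=((w*xx).sum()/w.sum(),(w*yy).sum()/w.sum()); D.append(ray(m,p,.062)[0]); print(p,D[-1])
d=D[1]-D[0]; print("yaw dots",np.degrees(np.arctan2(d[1],d[0])))
def sub(v,a,b,th=205):
    r_=g[v,a:b]; i=np.where(np.diff(np.sign(r_-th)))[0]; return [a+k+(th-r_[k])/(r_[k+1]-r_[k]) for k in i]
M=[];B=[]
for v in range(132,184,3):
    l=sub(v,285,294); q=sub(v,329,338);
    if l and q: M.append((ray(m,(l[-1],v),.032)[0]+ray(m,(q[-1],v),.032)[0])/2); 
    l=sub(v,272,283);q=sub(v,341,352)
    if l and q: a,b=ray(m,(l[0],v),.012)[0],ray(m,(q[-1],v),.012)[0];B.append((a+b)/2); w=np.linalg.norm(a-b)
for P in(M,B):
    P=np.array(P);f=np.polyfit(P[:,1],P[:,0],1);print(len(P),"yaw",90-np.degrees(np.arctan(f[0])),"x at y=.03,-.1",np.polyval(f,[.03,-.1]))
print("base w",w)
# top view same dots, tray/pan
t=cv2.imread("pics/top0.png");mt=camera_model("top");gt=cv2.cvtColor(t,cv2.COLOR_BGR2GRAY).astype(float)
for P in D:
    u,v=np.round(proj(mt,P)[0]).astype(int);w=gt[v-4:v+5,u-4:u+5];k=np.unravel_index(w.argmin(),w.shape);print("proj",u,v,"dark at",u-4+k[1],v-4+k[0],ray(mt,(u-4+k[1],v-4+k[0]),.062))
# end plate in top
print(np.round(gt[168:212,268:292]).astype(int)[::3])
E
```

```text
(np.float64(310.70200387847444), np.float64(108.89915966386555)) [ 0.5631 -0.1014  0.062 ]
(np.float64(311.096256684492), np.float64(208.60160427807486)) [0.5513 0.0302 0.062 ]
yaw dots 95.1197339043422
18 yaw 94.5556187094188 x at y=.03,-.1 [0.552  0.5624]
18 yaw 95.16212465763385 x at y=.03,-.1 [0.5513 0.563 ]
base w 0.10422503090052175
proj 362 183 dark at 363 182 [[ 0.567 -0.104  0.062]]
proj 314 187 dark at 315 186 [[0.5548 0.0287 0.062 ]]
[[109 107 108 110 108 108 108 111 110 111 112 108 106 111 110 107 109 108
  109 109 108 107 112 112]
 [108 111 110 109 108 107 111 108 111 113 107 110 112 107 109 110 111 107
  112 111 108 111 107 107]
 [111 109 110 109 107 113 109 110 110 108 109 107 110 113 109 111 112 112
  112 113 111 113 108 116]
 [108 110 111 114  72  77  79  65  71  71  64  71  76  77  76  81  82  75
   77  83  75  79  83  83]
 [112 110 110 114  68  78  45  78  82  85  61  42  77  76  77  72  76  75
   70  74  77  82  89  91]
 [108 111 110 117  75  52  44  80  76  82  78  37 105 113 105  95  94  92
   90  88  84  85  87  87]
 [110 110 112 116  65  47  50  77  79  80  78
[... 164 characters left out ...]
08 112 100  96  52  53  50  83  81  91  45  97  98  98 102 100 104
   75  82  84  82  82  82]
 [109 111 113  88  93  58  38  36  83  84  87  66  42  69  63  61  67  58
   65  91  96  96  94  93]
 [112 108 108 114 104  72  46  36  81  82  89  73  34  62 118 113  96 107
  107 100 100 106 109 111]
 [112 109 111 111 116  66  56  56  54  56  52  38  36  82 110 105  97  92
   94  90  88  89  90  95]
 [111 112 109 109 119  67  51  54  58  55  47  44  48  66  78  73  75  82
   81  80  84  78  83  83]
 [110 111 110 111 112 116  71  79  65  54  46  54  71  84  76  77  77  79
   81  78  75  77  81  81]
 [111 106 110 113 111 117  72  81  82  64  63  59  72  73  64  64  58  53
   60  58  64  57  61  60]]
```

Call:
drive_tool(
  increments=[
    [[1,-0.16,-0.04,0.4,0],[1,-0.31,-0.075,0.8,0],[1,-0.31,-0.075,1,0]],
  ],
  squeeze=10,
)

```text
time_s: 3.78
tcp_pos: [0.5502, 0.0302, 0.1749]
eef_rot: [179.8, -0.0, -84.6]
contact_force: [-0.2, 0.1, 0.6]
gripper_width: 0.0875
gripper_force: 0.0
```

Call:
drive_tool(
  increments=[
    [[1,0,0,0.3,0],[1,0,0,0.55,0],[1,0,0,0.7,0],[1,0,0,0.7,0]],
  ],
)

```text
time_s: 4.28
tcp_pos: [0.5504, 0.0291, 0.0923]
eef_rot: [179.8, -0.0, -84.8]
contact_force: [0.8, -0.3, 0.0]
gripper_width: 0.0873
gripper_force: 0.0
```

```bash
python3 - <<'E'
from h import *
print(r.get_state()["tcp_pos"],r.get_state()["eef_rot"])
m=camera_model("wrist")
im=capture("wrist");cv2.imwrite("pics/w1.png",im[:,:,::-1]);np.savez("w1.npz",**m)
g=cv2.cvtColor(im,cv2.COLOR_RGB2GRAY).astype(float)
p0=proj(m,[.5513,.0302,.062])[0];print(p0)
u,v=np.round(p0).astype(int);w=g[v-10:v+11,u-10:u+11];k=np.unravel_index(w.argmin(),w.shape);q=(u-10+k[1],v-10+k[0]);print(q,w.min(),np.median(w),ray(m,q,.062))
E
```

```text
[0.55036426 0.02914382 0.0922504 ] [ 1.79834248e+02 -4.42240218e-02 -8.47727473e+01]
[314.82829378 236.88012032]
(np.int64(314), np.int64(237)) 24.0 112.0 [[0.55183926 0.03033333 0.062     ]]
```

View pics/w1.png

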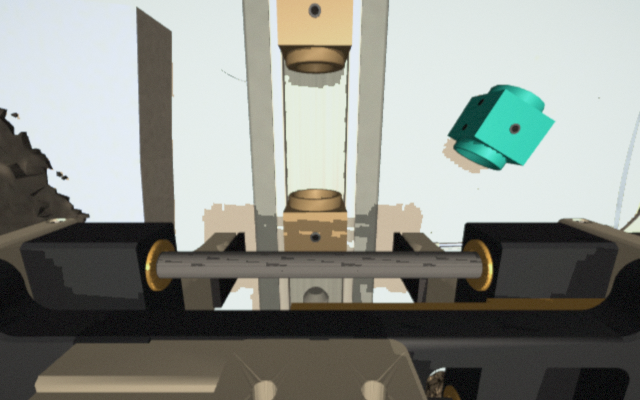

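The dot on the near bushing is at (314,237), centred between the fingers. I descend and grip it.

Call:
drive_tool(
  increments=[
    [[1,-0.01,-0.012,0.2,0],[1,-0.01,-0.012,0.385,0],[1,-0.01,-0.012,0.385,0],[-1,-0.01,-0.012,0.385,0],[-1,-0.01,-0.012,0.385,0]],
  ],
  squeeze=10,
)

```text
time_s: 4.95
tcp_pos: [0.5535, 0.0307, 0.0487]
eef_rot: [-179.9, 0.0, -85.0]
contact_force: [-0.4, -0.2, -0.9]
gripper_width: 0.0734
gripper_force: 0.0
```

Call:
drive_tool(
  increments=[
    [[-1,0,0,0,0],[-1,0,0,0,0],[-1,0,0,0,0],[-1,0,0,0,0]],
  ],
)

```text
time_s: 5.45
tcp_pos: [0.5527, 0.0303, 0.0475]
eef_rot: [-180.0, -0.0, -85.0]
contact_force: [-0.7, 0.6, 2.0]
gripper_width: 0.0422
gripper_force: 10.0
```

Call:
drive_tool(
  increments=[
    [[-1,-0.08,0,0,0],[-1,-0.16,0,0,0],[-1,-0.24,0,0,0],[-1,-0.32,0,0,0],[-1,-0.33,0,0,0]],
  ],
)

```text
time_s: 6.08
tcp_pos: [0.5491, 0.0705, 0.0475]
eef_rot: [-180.0, -0.0, -84.9]
contact_force: [1.3, -6.1, 4.3]
gripper_width: 0.042
gripper_force: 10.0
```

Call:
drive_tool(
  increments=[
    [[-1,-0.02,0,0,0],[-1,-0.04,0,0,0],[-1,-0.05,0,0,0],[-1,-0.06,0,0,0]],
  ],
)

```text
time_s: 6.58
tcp_pos: [0.5487, 0.0769, 0.0475]
eef_rot: [-180.0, 0.0, -85.0]
contact_force: [0.7, -1.5, 1.9]
gripper_width: 0.0422
gripper_force: 10.0
```

Call:
drive_tool(
  increments=[
    [[-1,-0.01,0,0,0],[-1,-0.02,0,0,0],[-1,-0.03,0,0,0],[-1,-0.04,0,0,0]],
  ],
)

```text
time_s: 7.08
tcp_pos: [0.5482, 0.0817, 0.0474]
eef_rot: [-180.0, -0.0, -85.0]
contact_force: [1.4, -5.0, 5.2]
gripper_width: 0.0423
gripper_force: 10.0
```

Call:
drive_tool(
  increments=[
    [[-1,-0.01,0,0,0],[-1,-0.02,0,0,0],[-1,-0.02,0,0,0]],
  ],
)

```text
time_s: 7.45
tcp_pos: [0.548, 0.0842, 0.0474]
eef_rot: [-180.0, 0.0, -85.0]
contact_force: [0.7, -4.3, 4.4]
gripper_width: 0.0417
gripper_force: 10.0
```

Call:
drive_tool(
  increments=[
    [[-1,-0.01,0,0,0],[-1,-0.02,0,0,0],[-1,-0.02,0,0,0]],
  ],
)

```text
time_s: 7.82
tcp_pos: [0.5477, 0.0865, 0.0474]
eef_rot: [-180.0, -0.0, -85.0]
contact_force: [1.2, -4.5, 4.5]
gripper_width: 0.042
gripper_force: 10.0
```

Call:
drive_tool(
  increments=[
    [[-1,-0.01,0,0,0],[-1,-0.02,0,0,0],[-1,-0.02,0,0,0]],
  ],
)

```text
time_s: 8.2
tcp_pos: [0.5475, 0.0888, 0.0474]
eef_rot: [-180.0, -0.0, -85.0]
contact_force: [0.9, -5.4, 5.7]
gripper_width: 0.0421
gripper_force: 10.0
```

```bash
python3 - <<'E'
from h import *
print(r.get_state()["tcp_pos"],r.get_state()["contact_force"])
for n in("wrist","scene"):
    m=camera_model(n);im=capture(n)[:,:,::-1];np.savez(n+"2.npz",**m);cv2.imwrite(f"pics/{n}2.png",im)
    for P in([.547,.0889,.062],[.545,.128,.068]):print(n,proj(m,P))
a=cv2.resize(cv2.imread("pics/scene2.png")[150:250,270:400],None,fx=4,fy=4,interpolation=cv2.INTER_CUBIC)
b=cv2.imread("pics/wrist2.png")[180:320,220:420];b=cv2.resize(b,None,fx=2,fy=2)[:, :280]
cv2.imwrite("pics/v2.png",np.hstack([a,cv2.copyMakeBorder(b,0,400-b.shape[0],0,0,0)]))
E
```

```text
[0.54748178 0.08883297 0.04744698] [ 0.8535937  -5.44728849  5.72154461]
wrist [[316.7872843  266.67250305]]
wrist [[314.14495597 340.40510551]]
scene [[314.06121755 178.98809558]]
scene [[305.29193334 171.36973331]]
```

View pics/v2.png

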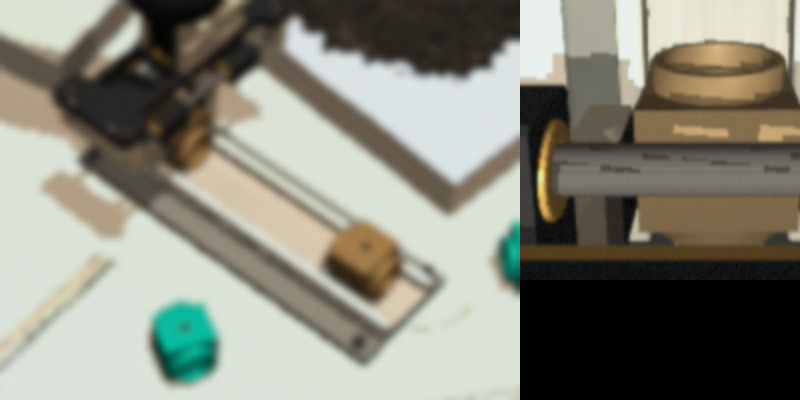

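The bushing is on the pin, still in the grip (collar visible at crop (718,65)). In the wrist frame, any slip will show up as a shift of its image, so I track that while pushing on.

```bash
cat >> h.py <<'E'
def edge(m,im,ax=(.5518,.0303),yaw=95.1):
    """rear top edge of the held bushing's body: row profile at the column of the axis"""
    g=cv2.cvtColor(im,cv2.COLOR_BGR2GRAY).astype(float)
    prof=g[170:250,302:308].mean(1)
    return prof
E
python3 - <<'E'
from h import *
np.set_printoptions(linewidth=160)
for f,mf in(("w1","w1"),("wrist2","wrist2")):
    print(f,np.round(edge(None,cv2.imread(f"pics/{f}.png"))).astype(int))
m=dict(np.load("wrist2.npz"))
for v in (230,232,234,236):print(v,ray(m,(316,v),.062))
print(proj(m,[.5475+.017*.089,.0888-.017,.062]))
E
```

```text
w1 [232 232 232 232 232 232 232 232 232 232 232 232 232 232 232 232 231 231 220 174 128 132 135 136 135 137 136 127 104 114 137 143 143 144 146 146 147 147 148
 145 114  78 125 164 176 176 176 176 174 151 124 116 115 116 113 114 114 114 114 114 119 149 170 168 144 116 112 113 112 113 113 112 112 112 112 113 112 112
 112 110]
wrist2 [228 228 228 228 228 228 228 228 228 228 227 228 228 228 228 228 228 228 228 228 228 228 228 228 228 228 228 228 228 228 225 179 116 121 134 134 134 136 137
 136 136 119  97  91  84  75  74 100 131 143 144 146 146 146 146 146 144 123 102  98  98  86  64  53  63  94 112 114 114 114 114 113 118 147 168 171 167 144
 116 111]
230 [[0.54906687 0.06929062 0.062     ]]
232 [[0.54897884 0.07032758 0.062     ]]
234 [[0.54889048 0.07136839 0.062     ]]
236 [[0.5488018  0.07241307 0.062     ]]
[[315.67893728 234.80077881]]
```

Call:
drive_tool(
  increments=[
    [[-1,-0.01,0,0,0],[-1,-0.02,0,0,0],[-1,-0.03,0,0,0],[-1,-0.03,0,0,0]],
  ],
)

```text
time_s: 8.8
tcp_pos: [0.5472, 0.0924, 0.0474]
eef_rot: [-180.0, -0.0, -85.0]
contact_force: [1.0, -4.9, 5.6]
gripper_width: 0.0419
gripper_force: 10.0
```

```bash
python3 - <<'E'
from h import *
np.set_printoptions(linewidth=160)
print(r.get_state()["tcp_pos"],r.get_state()["contact_force"])
im=np.ascontiguousarray(capture("wrist")[:,:,::-1]);cv2.imwrite("pics/wrist3.png",im)
print(np.round(edge(None,im)).astype(int))
E
```

```text
[0.54716908 0.09240796 0.04744565] [ 0.994344   -4.86281463  5.57661834]
[228 228 228 228 228 228 228 229 228 228 228 228 228 228 228 228 228 228 229 228 228 228 229 229 228 228 229 229 228 228 225 186 127 123 132 134 135 135 136
 137 138 134 117  94  84  77  74 101 132 143 145 145 145 147 146 147 147 139 118 101  97  87  66  53  64  94 112 114 114 115 114 114 114 118 147 169 169 156
 129 113]
```

Call:
drive_tool(
  increments=[
    [[-1,-0.01,0,0,0],[-1,-0.02,0,0,0],[-1,-0.03,0,0,0],[-1,-0.03,0,0,0]],
  ],
)

```text
time_s: 9.35
tcp_pos: [0.5469, 0.096, 0.0475]
eef_rot: [-180.0, -0.0, -85.0]
contact_force: [1.6, -5.1, 5.3]
gripper_width: 0.0423
gripper_force: 10.0
```

Call:
drive_tool(
  increments=[
    [[-1,-0.01,0,0,0],[-1,-0.02,0,0,0],[-1,-0.03,0,0,0],[-1,-0.03,0,0,0]],
  ],
)

```text
time_s: 9.85
tcp_pos: [0.5465, 0.0996, 0.0475]
eef_rot: [-180.0, -0.0, -85.0]
contact_force: [1.5, -4.9, 5.5]
gripper_width: 0.0421
gripper_force: 10.0
```

Call:
drive_tool(
  increments=[
    [[-1,-0.01,0,0,0],[-1,-0.02,0,0,0],[-1,-0.03,0,0,0],[-1,-0.03,0,0,0]],
  ],
)

```text
time_s: 10.35
tcp_pos: [0.5462, 0.1031, 0.0475]
eef_rot: [-180.0, -0.0, -85.0]
contact_force: [1.3, -5.3, 5.0]
gripper_width: 0.042
gripper_force: 10.0
```

```bash
python3 - <<'E'
from h import *
np.set_printoptions(linewidth=160)
print(r.get_state()["tcp_pos"],r.get_state()["contact_force"])
im=np.ascontiguousarray(capture("wrist")[:,:,::-1]);cv2.imwrite("pics/wrist4.png",im)
print(np.round(edge(None,im)).astype(int))
E
```

```text
[0.54621945 0.10313502 0.04745617] [ 1.31092047 -5.3422123   4.95546763]
[229 229 229 229 229 230 230 230 230 230 230 230 230 230 230 230 230 229 230 230 230 230 230 230 230 230 230 230 230 230 226 181 115 122 132 135 135 134 137
 136 136 116  95  91  84  76  75 102 132 143 144 145 146 146 146 145 130 108  98  99  98  86  66  52  63  94 112 114 114 115 114 116 132 156 169 166 143 116
 113 111]
```

Call:
drive_tool(
  increments=[
    [[-1,-0.01,0,0,0],[-1,-0.02,0,0,0],[-1,-0.03,0,0,0],[-1,-0.03,0,0,0]],
  ],
)

```text
time_s: 10.9
tcp_pos: [0.5458, 0.1052, 0.0472]
eef_rot: [179.9, -0.1, -85.0]
contact_force: [5.4, -13.7, 3.0]
gripper_width: 0.0419
gripper_force: 10.0
```

Call:
drive_tool(
  increments=[
    [[-1,-0.01,0,0,0],[-1,-0.02,0,0,0],[-1,-0.03,0,0,0],[-1,-0.03,0,0,0]],
  ],
)

```text
time_s: 11.4
tcp_pos: [0.5455, 0.1087, 0.047]
eef_rot: [179.9, -0.1, -85.0]
contact_force: [5.8, -13.2, 1.4]
gripper_width: 0.0422
gripper_force: 10.0
```

```bash
python3 - <<'E'
from h import *
np.set_printoptions(linewidth=160)
print(r.get_state()["tcp_pos"],r.get_state()["contact_force"])
im=np.ascontiguousarray(capture("wrist")[:,:,::-1]);cv2.imwrite("pics/wrist5.png",im)
print(np.round(edge(None,im)).astype(int))
im=np.ascontiguousarray(capture("top")[:,:,::-1]);cv2.imwrite("pics/top5.png",im)
a=cv2.resize(im[150:230,260:390],None,fx=5,fy=5,interpolation=cv2.INTER_CUBIC);cv2.imwrite("pics/v5.png",cv2.convertScaleAbs(a,alpha=1.8))
m=camera_model("top"); g=cv2.cvtColor(cv2.imread("pics/top0.png"),cv2.COLOR_BGR2GRAY)
for v in(184,188):
  print(g[v,270:300]); print(ray(m,(278.5,v),.068),ray(m,(280,v),.041))
E
```

```text
[0.54551753 0.10865403 0.04698581] [  5.76646388 -13.21988734   1.36817582]
[230 230 230 230 230 230 231 230 231 230 231 231 231 231 231 230 231 231 231 230 230 230 214 155 113 127 134 136 135 136 138 136 116  95  92  88  80  99 130
 143 145 146 146 146 146 147 148 148 148 150 149 141 108  72  76 136 170 172 148 120 115 115 115 114 114 113 114 114 115 114 113 114 115 130 155 170 169 148
 120 111]
[112 118  67  57  42  77  76  82  80  33  64  76  72  61  68  62  71  72  66  78  82  79  87  82  88  91  87  89  88 103]
[[0.55831091 0.12886032 0.068     ]] [[0.56514807 0.12761206 0.041     ]]
[108 115  67  48  46  72  79  80  80  35 108 105 104 103 103 104  90 102 104 105 102 102 104 100  95  86  83 110 111 106]
[[0.54702842 0.12855914 0.068     ]] [[0.55355432 0.12731178 0.041     ]]
```

View pics/v5.png

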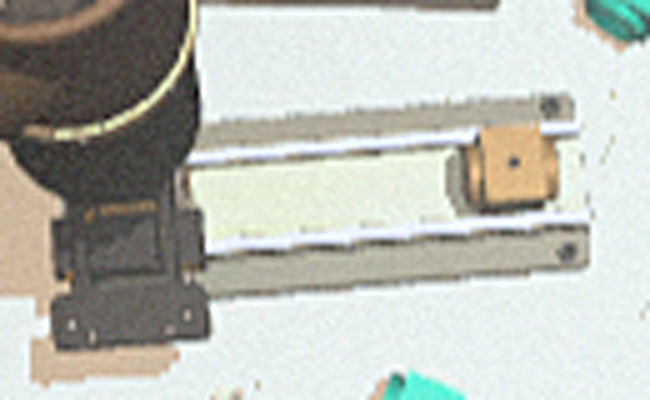

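The bushing stopped with its centre at y≈0.1045, the worn position: it passed the step at about 0.0855 freely, then stopped dead at 13 N. The picture shows the gripper over the end plate and the second bushing untouched at crop (513,163). I draw it off and lift it.

Call:
drive_tool(
  increments=[
    [[-1,0.01,0,0,0],[-1,0.1,0,0,0],[-1,0.3,0,0,0],[-1,0.52,0,0,0],[-1,0.52,0,0,0]],
  ],
  squeeze=20,
)

```text
time_s: 12.12
tcp_pos: [0.5506, 0.0467, 0.047]
eef_rot: [180.0, 0.0, -85.1]
contact_force: [1.1, -2.5, -0.1]
gripper_width: 0.0416
gripper_force: 20.0
```

```bash
python3 - <<'E'
from h import *
np.set_printoptions(linewidth=160)
s=r.get_state();print(s["tcp_pos"],s["contact_force"])
m=camera_model("wrist");im=np.ascontiguousarray(capture("wrist")[:,:,::-1]);cv2.imwrite("pics/wrist6.png",im)
print(np.round(edge(None,im)).astype(int)); print(ray(m,(305,223),.062))
# pan + tray from initial top image
t=cv2.imread("pics/top0.png");mt=camera_model("top");g=cv2.cvtColor(t,cv2.COLOR_BGR2GRAY)
print(g[188,405:490]);print(g[145:230,447])
print(g[180,175:260]);print(g[140:225,217])
E
```

```text
[0.55058119 0.04673451 0.04702982] [ 1.05434243 -2.52138112 -0.1007151 ]
[229 228 229 228 228 228 228 228 228 228 228 228 228 228 228 228 228 228 228 227 228 227 216 166 114 123 132 135 134 136 136 138 138 139 137 124  96  91 123
 142 145 145 146 146 147 147 147 149 149 150 149 145 118  78  66 116 159 172 154 127 117 115 114 114 115 114 114 115 114 114 114 114 115 124 151 170 169 151
 124 112]
[[0.55775572 0.02389721 0.062     ]]
[110 111 110 115  99  88  86  93  87  89  93  47  82 103 102 113 109 111 107 109 109 107 106 107 111 109 110 109 111 107 111 111 109 109 109 109 109 108 111
 111 109 111 108 107 110 109 106 112 108 107 109 109 108 108 109 109 109 107 107 109 109 110 112  71  60  51  49  46  46  47  52  44  99  85 108 110 108 110
 110 107 112 109 108 108 113]
[108 109 110 109 109 111 108 110 110 110 108 110 106 103  78  41  52  54  55  56  84 109 110 108 108 107 108 108 109 107 110 110 107 106 112 110 111 107 107
 107 109 108 112 108 106 107 106 107 108 108 111 110 107 105 108 107 107 109 109 108 110 108 108 108 114 110 111 108 107 110 102  92  92  87 103 111 113 109
 112 108 106 106 112 110 100]
[117 110 111 110 109 113 111 111 112 115 101  49  46  47  59 117 113 109 110 107 112 110 114 109 107 109 112 109 109 111 105 109 111 110 109 113 112 108 110
 111 109 109 111 109 110 112 109 111 112 111 112 112 109 112 109 110 109 111 110 113 109 114 110 111 109 110 111 107 114  97 103  99  51  61 113 112 111 113
 108 112 110 108 111 110 109]
[111 108 110 109 110 109 108 110 110 109 109 101 108  88  48  54  49  47  91 115 109 110 113 113 110 109 109 112 109 113 111 109 109 110 109 111 111 107 113
 112 111 109 110 110 109 111 107 112 108 109 109 109 110 109 114 112 112 110 112 111 111 109 106 109  90  44  51  55  93 115 116 112 111 110 110 110 109 112
 111 112 111 111 108 109 112]
```

Call:
drive_tool(
  increments=[
    [[-1,0,0,-0.1,0],[-1,0,0,-0.3,0],[-1,0,0,-0.5,0],[-1,0,0,-0.7,0],[-1,0,0,-0.7,0]],
  ],
)

```text
time_s: 12.8
tcp_pos: [0.5517, 0.0493, 0.1332]
eef_rot: [-179.8, 0.1, -84.9]
contact_force: [0.2, 0.3, -4.0]
gripper_width: 0.0417
gripper_force: 20.0
```

Call:
drive_tool(
  increments=[
    [[-1,0.2,0.02,0,0],[-1,0.5,0.05,0,0],[-1,0.8,0.07,0,0],[-1,1,0.09,0,0]],
  ],
)

```text
time_s: 13.3
tcp_pos: [0.5495, -0.0732, 0.1299]
eef_rot: [179.9, 0.0, -85.0]
contact_force: [0.4, 0.0, -3.2]
gripper_width: 0.0419
gripper_force: 20.0
```

Call:
drive_tool(
  increments=[
    [[-1,0.3,0.02,0,0],[-1,0.6,0.05,0,0],[-1,0.85,0.07,0,0],[-1,1,0.09,0,0]],
  ],
)

```text
time_s: 13.8
tcp_pos: [0.5495, -0.1935, 0.1299]
eef_rot: [179.9, 0.0, -85.0]
contact_force: [-0.8, -0.8, -3.4]
gripper_width: 0.0416
gripper_force: 20.0
```

Call:
drive_tool(
  increments=[
    [[-1,0.3,0.02,0,0],[-1,0.6,0.05,0,0],[-1,0.85,0.07,0,0],[-1,1,0.08,0,0],[-1,1,0.08,0,0]],
  ],
)

```text
time_s: 14.42
tcp_pos: [0.5509, -0.3136, 0.1304]
eef_rot: [179.9, 0.0, -85.1]
contact_force: [0.2, 0.2, -4.3]
gripper_width: 0.0415
gripper_force: 20.0
```

```bash
python3 - <<'E'
from h import *
s=r.get_state();print(s["tcp_pos"],s["eef_rot"],s["contact_force"],s["gripper_width"])
m=camera_model("wrist");im=np.ascontiguousarray(capture("wrist")[:,:,::-1]);cv2.imwrite("pics/wrist7.png",im)
np.savez("w7.npz",**m)
c=np.array([.553,-.342]);a=np.linspace(0,2*np.pi,40)
P=np.c_[c[0]+.0885*np.cos(a),c[1]+.0885*np.sin(a),np.full(40,.045)]
for q in proj(m,P):cv2.circle(im,tuple(int(x) for x in q),2,(0,0,255),-1)
cv2.imwrite("pics/v7.png",im)
E
```

```text
[ 0.55093593 -0.31356045  0.13043939] [ 1.79936602e+02  3.81738973e-02 -8.50708058e+01] [ 0.2153375   0.18399307 -4.33558958] 0.04153656726625522
```

View pics/v7.png

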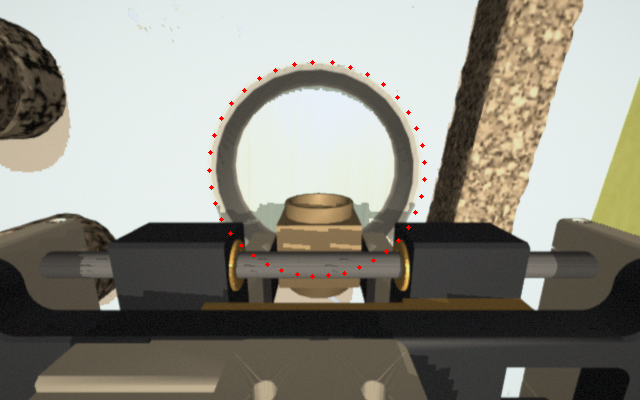

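The held bushing (320,240) is over the pan. The drawn rim circle matches it to within ~4 mm. I lower it.

Call:
drive_tool(
  increments=[
    [[-1,0.1,-0.01,0.1,0],[-1,0.175,-0.02,0.35,0],[-1,0.175,-0.02,0.55,0],[-1,0.175,-0.02,0.7,0],[-1,0.175,-0.02,0.76,0]],
  ],
)

```text
time_s: 15.1
tcp_pos: [0.5551, -0.3334, 0.0387]
eef_rot: [179.9, 0.0, -85.0]
contact_force: [-0.1, 0.1, -4.0]
gripper_width: 0.0416
gripper_force: 20.0
```

Call:
drive_tool(
  increments=[
    [[-1,0,0,0.015,0],[-1,0,0,0.03,0],[-1,0,0,0.03,0]],
  ],
)

```text
time_s: 15.48
tcp_pos: [0.556, -0.3339, 0.0373]
eef_rot: [-179.9, -0.0, -85.0]
contact_force: [0.8, 0.2, -3.7]
gripper_width: 0.042
gripper_force: 20.0
```

Call:
drive_tool(
  increments=[
    [[-1,0,0,0.01,0],[-1,0,0,0.02,0],[-1,0,0,0.03,0],[-1,0,0,0.03,0]],
  ],
)

```text
time_s: 15.98
tcp_pos: [0.5554, -0.3338, 0.0328]
eef_rot: [180.0, 0.0, -85.0]
contact_force: [-0.9, 0.2, -3.9]
gripper_width: 0.0419
gripper_force: 20.0
```

Call:
drive_tool(
  increments=[
    [[-1,0,0,0.01,0],[-1,0,0,0.015,0],[-1,0,0,0.015,0]],
  ],
)

```text
time_s: 16.35
tcp_pos: [0.5555, -0.3338, 0.0311]
eef_rot: [180.0, -0.0, -85.0]
contact_force: [-0.2, 0.5, -4.2]
gripper_width: 0.0417
gripper_force: 20.0
```

Call:
drive_tool(
  increments=[
    [[-1,0,0,0.005,0],[-1,0,0,0.01,0],[-1,0,0,0.01,0]],
  ],
)

```text
time_s: 16.73
tcp_pos: [0.5556, -0.3339, 0.031]
eef_rot: [-180.0, -0.0, -85.0]
contact_force: [-2.3, 2.1, 5.6]
gripper_width: 0.042
gripper_force: 20.0
```

Call:
drive_tool(
  increments=[
    [[-1,0,0,0.005,0],[-1,0,0,0.01,0],[-1,0,0,0.01,0]],
  ],
)

```text
time_s: 17.1
tcp_pos: [0.5556, -0.3339, 0.031]
eef_rot: [-180.0, -0.0, -85.0]
contact_force: [-5.0, 4.4, 14.3]
gripper_width: 0.0421
gripper_force: 20.0
```

Call:
drive_tool(
  increments=[
    [[-1,0,0,-0.012,0],[0.4,0,0,-0.012,0],[0.4,0,0,-0.012,0],[0.4,0,0,-0.012,0],[0.4,0,0,-0.012,0]],
  ],
)

```text
time_s: 17.73
tcp_pos: [0.5556, -0.3339, 0.0301]
eef_rot: [180.0, -0.0, -85.0]
contact_force: [-1.1, 0.3, 0.1]
gripper_width: 0.0609
gripper_force: 0.0
```

Call:
drive_tool(
  increments=[
    [[0.4,0,0,-0.1,0],[0.4,0,0,-0.4,0],[0.4,0,0,-0.7,0],[0.8,0,0,-0.9,0],[1,0,0,-0.9,0]],
  ],
)

```text
time_s: 18.35
tcp_pos: [0.557, -0.3344, 0.1417]
eef_rot: [-179.7, -0.1, -85.0]
contact_force: [0.7, 0.8, -0.8]
gripper_width: 0.0762
gripper_force: 0.0
```

```bash
python3 - <<'E'
from h import *
s=r.get_state();print(s["tcp_pos"],s["gripper_width"])
im=np.ascontiguousarray(capture("wrist")[:,:,::-1]);cv2.imwrite("pics/wrist8.png",im)
m=camera_model("wrist")
hsv=cv2.cvtColor(im,cv2.COLOR_BGR2HSV);mk=cv2.inRange(hsv,(5,60,60),(22,255,255));mk[:,:200]=0;mk[:,430:]=0;mk[250:]=0
for o in rectof(mk,m,.046):print(o)
E
```

```text
[ 0.55702738 -0.33440266  0.14172015] 0.0762412389759735
(279.0, ((468.702880859375, -312.4830017089844), (32.713096618652344, 15.428986549377441), 5.05397367477417), (394, 233, 36, 17))
(254.0, ((634.3901977539062, -297.8420715332031), (30.030437469482422, 15.455209732055664), 5.054327011108398), (212, 233, 33, 17))
(2437.0, ((553.984130859375, -342.5303955078125), (40.862640380859375, 52.102481842041016), 5.906253814697266), (297, 171, 48, 59))
```

Call:
drive_tool(
  increments=[
    [[1,-0.3,-0.03,0,0],[1,-0.7,-0.07,0,0],[1,-1,-0.12,0,0]],
  ],
  squeeze=10,
)

```text
time_s: 18.77
tcp_pos: [0.5586, -0.2116, 0.1375]
eef_rot: [179.9, 0.0, -85.0]
contact_force: [1.4, -0.0, 0.1]
gripper_width: 0.0875
gripper_force: 0.0
```

Call:
drive_tool(
  increments=[
    [[1,-0.4,-0.05,0,0],[1,-0.7,-0.09,0,0],[1,-0.93,-0.11,0,0],[1,-0.93,-0.11,0,0]],
  ],
)

```text
time_s: 19.27
tcp_pos: [0.5625, -0.0991, 0.1377]
eef_rot: [179.9, 0.0, -84.9]
contact_force: [-0.3, -0.5, 1.0]
gripper_width: 0.0875
gripper_force: 0.0
```

```bash
cat >> h.py <<'E'
def dot(P):
    s=r.get_state();m=camera_model("wrist");im=np.ascontiguousarray(capture("wrist")[:,:,::-1])
    g=cv2.cvtColor(im,cv2.COLOR_BGR2GRAY).astype(float);p0=proj(m,P)[0]
    u,v=np.round(p0).astype(int);w=g[v-9:v+10,u-9:u+10];k=np.unravel_index(w.argmin(),w.shape);q=(u-9+k[1],v-9+k[0])
    print(p0,q,w.min(),np.median(w),ray(m,q,P[2]),"tcp",s["tcp_pos"],s["eef_rot"]);return im
E
python3 - <<'E'
from h import *
im=dot([.5631,-.1014,.062]);cv2.imwrite("pics/wrist9.png",im)
E
```

```text
[316.31712991 213.07915141] (np.int64(317), np.int64(213)) 37.0 132.0 [[ 0.56255166 -0.10151636  0.062     ]] tcp [ 0.5624616  -0.09910196  0.13773475] [ 1.79940151e+02  8.08047892e-03 -8.48550261e+01]
```

Call:
drive_tool(
  increments=[
    [[1,0.02,0,0.3,0],[1,0.02,0,0.6,0],[1,0.02,0,0.74,0],[1,0.02,0,0.75,0],[-1,0.02,0,0.75,0]],
  ],
  squeeze=10,
)

```text
time_s: 19.95
tcp_pos: [0.5638, -0.1034, 0.0491]
eef_rot: [-179.9, -0.0, -85.0]
contact_force: [0.6, 0.5, 0.8]
gripper_width: 0.0821
gripper_force: 0.0
```

Call:
drive_tool(
  increments=[
    [[-1,0,0,0,0],[-1,0,0,0,0],[-1,0,0,0,0],[-1,0,0,0,0],[-1,0,0,0,0]],
  ],
)

```text
time_s: 20.58
tcp_pos: [0.5636, -0.103, 0.0485]
eef_rot: [-179.9, -0.0, -85.0]
contact_force: [1.6, 0.8, 1.8]
gripper_width: 0.0423
gripper_force: 10.0
```

Call:
drive_tool(
  increments=[
    [[-1,-0.1,0,0,0],[-1,-0.3,0,0,0],[-1,-0.55,0,0,0],[-1,-0.8,0,0,0],[-1,-1,0,0,0]],
  ],
)

```text
time_s: 21.2
tcp_pos: [0.5526, 0.0176, 0.0485]
eef_rot: [-180.0, -0.0, -84.9]
contact_force: [2.0, -4.0, 1.5]
gripper_width: 0.0418
gripper_force: 10.0
```

Call:
drive_tool(
  increments=[
    [[-1,-0.08,0,0,0],[-1,-0.16,0,0,0],[-1,-0.24,0,0,0],[-1,-0.32,0,0,0],[-1,-0.36,0,0,0]],
  ],
)

```text
time_s: 21.82
tcp_pos: [0.5489, 0.0589, 0.0487]
eef_rot: [180.0, -0.1, -85.0]
contact_force: [3.0, -8.8, 7.6]
gripper_width: 0.0421
gripper_force: 10.0
```

Call:
drive_tool(
  increments=[
    [[-1,-0.03,0,0,0],[-1,-0.06,0,0,0],[-1,-0.08,0,0,0],[-1,-0.1,0,0,0],[-1,-0.1,0,0,0]],
  ],
)

```text
time_s: 22.45
tcp_pos: [0.5479, 0.0707, 0.0487]
eef_rot: [-180.0, -0.0, -85.0]
contact_force: [-0.1, -4.3, 6.2]
gripper_width: 0.0422
gripper_force: 10.0
```

Call:
drive_tool(
  increments=[
    [[-1,-0.01,0,0,0],[-1,-0.02,0,0,0],[-1,-0.03,0,0,0],[-1,-0.03,0,0,0]],
  ],
)

```text
time_s: 22.95
tcp_pos: [0.5475, 0.074, 0.0487]
eef_rot: [180.0, -0.1, -85.0]
contact_force: [1.4, -5.9, 6.3]
gripper_width: 0.0418
gripper_force: 10.0
```

```bash
python3 - <<'E'
from h import *
np.set_printoptions(linewidth=160)
s=r.get_state();print(s["tcp_pos"],s["contact_force"])
im=np.ascontiguousarray(capture("wrist")[:,:,::-1]);cv2.imwrite("pics/wrist10.png",im)
print(np.round(edge(None,im)).astype(int))
E
```

```text
[0.54753577 0.07401561 0.048663  ] [ 1.4405919  -5.89313063  6.3304755 ]
[227 227 228 228 227 227 227 228 228 228 227 227 227 227 227 227 227 228 228 227 227 227 227 228 228 228 228 227 228 228 227 225 183 104  74  84 104 117 119
 118 118 120 119 103  84  78  68  65  70  81 107 133 144 144 145 146 145 143 122 100  96  95  93  80  59  51  52  72  97 108 111 112 112 114 144 165 166 160
 136 112]
```

Call:
drive_tool(
  increments=[
    [[-1,-0.01,0,0,0],[-1,-0.02,0,0,0],[-1,-0.03,0,0,0],[-1,-0.03,0,0,0]],
  ],
)

```text
time_s: 23.5
tcp_pos: [0.5472, 0.0776, 0.0487]
eef_rot: [180.0, -0.1, -85.0]
contact_force: [1.3, -6.0, 6.5]
gripper_width: 0.042
gripper_force: 10.0
```

Call:
drive_tool(
  increments=[
    [[-1,-0.01,0,0,0],[-1,-0.02,0,0,0],[-1,-0.03,0,0,0],[-1,-0.03,0,0,0]],
  ],
)

```text
time_s: 24.0
tcp_pos: [0.5469, 0.0812, 0.0487]
eef_rot: [180.0, -0.1, -85.0]
contact_force: [1.1, -5.2, 5.7]
gripper_width: 0.0422
gripper_force: 10.0
```

Call:
drive_tool(
  increments=[
    [[-1,-0.01,0,0,0],[-1,-0.02,0,0,0],[-1,-0.03,0,0,0],[-1,-0.03,0,0,0]],
  ],
)

```text
time_s: 24.5
tcp_pos: [0.5467, 0.0842, 0.0487]
eef_rot: [180.0, -0.1, -85.0]
contact_force: [2.8, -9.8, 6.6]
gripper_width: 0.0416
gripper_force: 10.0
```

Call:
drive_tool(
  increments=[
    [[-1,-0.01,0,0,0],[-1,-0.02,0,0,0],[-1,-0.03,0,0,0],[-1,-0.03,0,0,0]],
  ],
)

```text
time_s: 25.0
tcp_pos: [0.5464, 0.087, 0.0484]
eef_rot: [180.0, -0.1, -85.0]
contact_force: [5.4, -14.1, 2.6]
gripper_width: 0.0418
gripper_force: 10.0
```

```bash
python3 - <<'E'
from h import *
np.set_printoptions(linewidth=160)
s=r.get_state();print(s["tcp_pos"],s["contact_force"])
im=np.ascontiguousarray(capture("wrist")[:,:,::-1]);cv2.imwrite("pics/wrist11.png",im)
print(np.round(edge(None,im)).astype(int))
E
```

```text
[0.54635811 0.08696762 0.04836771] [  5.35758899 -14.13367037   2.61489418]
[228 227 228 228 228 228 228 229 229 228 228 228 228 228 228 228 228 230 229 228 228 229 229 229 229 229 230 223 175  93  75  93 113 118 120 120 121 118 104
  84  79  71  65  67  81 110 135 144 145 146 146 146 146 146 145 143 132 116  94  67  53  52  69  97 110 112 114 111 111 111 112 112 118 125 128 128 120 112
 109 110]
```

It stopped at the step (tcp≈0.085, 14 N, edge sliding back 4 rows). One firmer push will rule out a snag.

Call:
drive_tool(
  increments=[
    [[-1,0,0,0,0],[-1,-0.01,0,0,0],[-1,-0.02,0,0,0],[-1,-0.03,0,0,0]],
  ],
  squeeze=18,
)

```text
time_s: 25.55
tcp_pos: [0.5461, 0.0886, 0.0484]
eef_rot: [179.9, -0.3, -85.0]
contact_force: [10.5, -24.9, 0.6]
gripper_width: 0.0416
gripper_force: 18.0
```

```bash
python3 - <<'E'
from h import *
np.set_printoptions(linewidth=160)
s=r.get_state();print(s["tcp_pos"],s["contact_force"])
im=np.ascontiguousarray(capture("wrist")[:,:,::-1]);cv2.imwrite("pics/wrist12.png",im)
print(np.round(edge(None,im)).astype(int))
E
```

```text
[0.54614066 0.08859006 0.04835236] [ 10.4930219  -24.92183696   0.55734324]
[228 228 229 228 228 228 229 229 228 229 228 228 228 228 228 228 229 229 228 229 229 230 229 229 226 196 127  78  84 105 118 120 121 121 122 120 104  84  74
  67  69  77 101 130 144 145 146 146 146 146 145 145 146 144 143 126  94  62  53  62  93 111 112 112 112 111 112 111 111 111 112 110 115 142 163 165 158 136
 113 108]
```

It's a firm stop at the step, with no motion at 25 N, so this one is good. I draw it off, lift it and carry it to the tray.

Call:
drive_tool(
  increments=[
    [[-1,0.02,0,0,0],[-1,0.1,0,0,0],[-1,0.25,0,0,0],[-1,0.42,0,0,0],[-1,0.42,0,0,0]],
  ],
  squeeze=20,
)

```text
time_s: 26.22
tcp_pos: [0.5505, 0.0406, 0.0483]
eef_rot: [-180.0, -0.0, -85.1]
contact_force: [2.7, -3.5, 2.5]
gripper_width: 0.0419
gripper_force: 20.0
```

```bash
python3 - <<'E'
from h import *
np.set_printoptions(linewidth=160)
s=r.get_state();print(s["tcp_pos"],s["contact_force"])
m=camera_model("wrist");im=np.ascontiguousarray(capture("wrist")[:,:,::-1]);cv2.imwrite("pics/wrist13.png",im)
p=np.round(edge(None,im)).astype(int);print(p); v=170+50+p[50:64].argmin();print(v,ray(m,(305,v),.062))
E
```

```text
[0.55053759 0.04064038 0.04834047] [ 2.67687596 -3.47471719  2.54882786]
[228 228 229 228 229 229 230 228 229 228 229 229 228 229 229 229 229 229 228 229 228 229 229 228 226 196 127  80  80 101 116 121 120 120 120 115  97  83  77
  71  68  75  94 124 142 144 146 145 146 146 146 147 145 146 143 133 104  66  52  56  90 110 112 112 112 112 112 112 111 111 110 111 116 144 166 167 164 140
 114 108]
228 [[0.55756599 0.02083908 0.062     ]]
```

Call:
drive_tool(
  increments=[
    [[-1,0,0,-0.1,0],[-1,0,0,-0.3,0],[-1,0,0,-0.55,0],[-1,0,0,-0.8,0],[-1,0,0,-0.8,0]],
  ],
)

```text
time_s: 26.9
tcp_pos: [0.5506, 0.0429, 0.1457]
eef_rot: [-179.9, 0.0, -85.0]
contact_force: [1.0, -0.4, -3.0]
gripper_width: 0.0418
gripper_force: 20.0
```

Call:
drive_tool(
  increments=[
    [[-1,-0.2,-0.03,0,0],[-1,-0.5,-0.08,0,0],[-1,-0.8,-0.13,0,0],[-1,-1,-0.17,0,0]],
  ],
)

```text
time_s: 27.4
tcp_pos: [0.559, 0.1649, 0.1424]
eef_rot: [179.8, -0.1, -85.0]
contact_force: [-0.5, 0.0, -4.1]
gripper_width: 0.0419
gripper_force: 20.0
```

Call:
drive_tool(
  increments=[
    [[-1,-0.3,-0.05,0,0],[-1,-0.6,-0.1,0,0],[-1,-0.85,-0.15,0,0],[-1,-1,-0.17,0,0],[-1,-1,-0.17,0,0]],
  ],
)

```text
time_s: 28.02
tcp_pos: [0.5697, 0.2862, 0.1435]
eef_rot: [179.9, -0.0, -84.9]
contact_force: [-0.6, -0.5, -2.4]
gripper_width: 0.0417
gripper_force: 20.0
```

```bash
python3 - <<'E'
from h import *
s=r.get_state();print(s["tcp_pos"],s["eef_rot"],s["contact_force"],s["gripper_width"])
m=camera_model("top");c=np.array([[32,82],[172,47],[205,170],[62,205]])/2.5+[170,130]
P=ray(m,c,.045);print(P,P.mean(0))
P=P[:, :]-[.003,0,0]
m=camera_model("scene");im=np.ascontiguousarray(capture("scene")[:,:,::-1])
im=cv2.resize(im[90:230,220:380],None,fx=4,fy=4,interpolation=cv2.INTER_CUBIC)
for q in proj(m,P):cv2.circle(im,tuple(int(x) for x in (q-[220,90])*4),4,(0,0,255),-1)
cv2.imwrite("pics/v14.png",im)
E
```

```text
[0.56973179 0.28623962 0.14347287] [ 1.79946420e+02 -3.47612761e-02 -8.49341225e+01] [-0.57239647 -0.54704282 -2.35325803] 0.04170010132920907
[[0.62440268 0.40467593 0.045     ]
 [0.6671941  0.24778615 0.045     ]
 [0.52346101 0.20415417 0.045     ]
 [0.48292996 0.36057977 0.045     ]] [0.57449694 0.30429901 0.045     ]
```

View pics/v14.png

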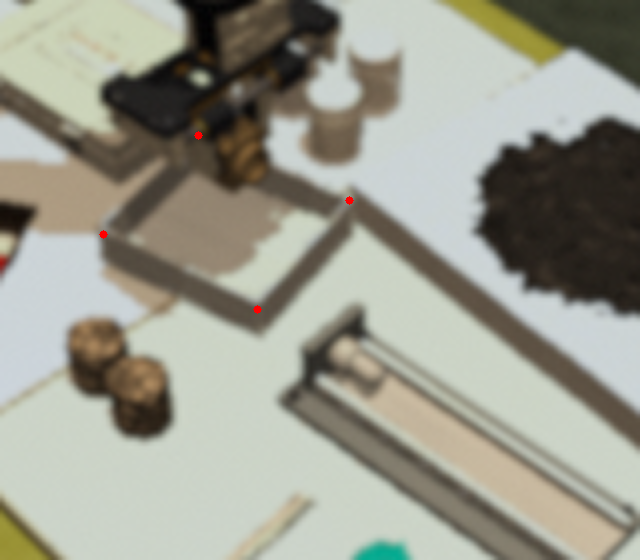

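The projected tray corners (red) match the tray, and the held bushing hangs over it. I move to the centre and lower it.

Call:
drive_tool(
  increments=[
    [[-1,-0.1,-0.02,0.05,0],[-1,-0.165,-0.04,0.3,0],[-1,-0.165,-0.04,0.55,0],[-1,-0.165,-0.04,0.78,0],[-1,-0.165,-0.04,0.85,0]],
  ],
)

```text
time_s: 28.7
tcp_pos: [0.5722, 0.3044, 0.0401]
eef_rot: [179.8, -0.1, -85.0]
contact_force: [-0.7, 0.4, -2.8]
gripper_width: 0.0421
gripper_force: 20.0
```

Call:
drive_tool(
  increments=[
    [[-1,0,0,0.015,0],[-1,0,0,0.03,0],[-1,0,0,0.04,0],[-1,0,0,0.04,0]],
  ],
)

```text
time_s: 29.2
tcp_pos: [0.5732, 0.3057, 0.038]
eef_rot: [-180.0, 0.0, -85.0]
contact_force: [-0.1, -0.3, -2.8]
gripper_width: 0.0421
gripper_force: 20.0
```

Call:
drive_tool(
  increments=[
    [[-1,0,0,0.005,0],[-1,0,0,0.01,0],[-1,0,0,0.01,0]],
  ],
)

```text
time_s: 29.58
tcp_pos: [0.573, 0.3055, 0.0361]
eef_rot: [180.0, -0.0, -85.0]
contact_force: [0.7, 0.4, -3.8]
gripper_width: 0.0418
gripper_force: 20.0
```

Call:
drive_tool(
  increments=[
    [[-1,0,0,0.01,0],[-1,0,0,0.02,0],[-1,0,0,0.02,0]],
  ],
)

```text
time_s: 29.95
tcp_pos: [0.573, 0.3055, 0.0336]
eef_rot: [180.0, -0.0, -85.0]
contact_force: [0.0, -0.1, -2.5]
gripper_width: 0.0418
gripper_force: 20.0
```

Call:
drive_tool(
  increments=[
    [[-1,0,0,0.005,0],[-1,0,0,0.01,0],[-1,0,0,0.01,0]],
  ],
)

```text
time_s: 30.32
tcp_pos: [0.5731, 0.3055, 0.0326]
eef_rot: [-180.0, 0.0, -85.0]
contact_force: [0.2, -0.7, -2.8]
gripper_width: 0.0419
gripper_force: 20.0
```

Call:
drive_tool(
  increments=[
    [[-1,0,0,0.005,0],[-1,0,0,0.01,0],[-1,0,0,0.01,0]],
  ],
)

```text
time_s: 30.7
tcp_pos: [0.5731, 0.3055, 0.0324]
eef_rot: [-180.0, 0.0, -85.0]
contact_force: [-3.6, -0.8, 5.8]
gripper_width: 0.0419
gripper_force: 20.0
```

It is touching the tray floor. I release and retreat.

Call:
drive_tool(
  increments=[
    [[-1,0,0,-0.007,0],[0.4,0,0,-0.007,0],[0.4,0,0,-0.007,0],[0.4,0,0,-0.007,0],[0.4,0,0,-0.007,0]],
  ],
)

```text
time_s: 31.32
tcp_pos: [0.5731, 0.3056, 0.0322]
eef_rot: [-180.0, 0.0, -85.0]
contact_force: [0.6, 0.0, -0.9]
gripper_width: 0.0611
gripper_force: 0.0
```

Call:
drive_tool(
  increments=[
    [[0.4,0,0,-0.1,0],[0.4,0,0,-0.4,0],[0.4,0,0,-0.7,0],[0.4,0,0,-1,0],[0.4,0,0,-1,0]],
  ],
)

```text
time_s: 31.95
tcp_pos: [0.5748, 0.3068, 0.157]
eef_rot: [-179.7, 0.2, -85.0]
contact_force: [-0.7, 0.2, -0.7]
gripper_width: 0.0615
gripper_force: 0.0
```

Call:
drive_tool(
  increments=[
    [[0.4,0.3,0,-0.2,0],[0.4,0.6,0,-0.4,0],[0.4,0.9,0,-0.4,0],[0.4,1,0,-0.4,0],[0.4,1,0,-0.4,0]],
  ],
)

```text
time_s: 32.58
tcp_pos: [0.5834, 0.1854, 0.2001]
eef_rot: [180.0, -0.0, -85.1]
contact_force: [-0.6, -0.4, 0.3]
gripper_width: 0.061
gripper_force: 0.0
```

```bash
python3 - <<'E'
from h import *
s=r.get_state();print(s["time_s"],s["tcp_pos"],s["gripper_width"])
im=capture("scene")[:,:,::-1];cv2.imwrite("pics/f.png",cv2.resize(im[80:320,180:500],None,fx=2.5,fy=2.5))
E
```

```text
32.575 [0.58341431 0.18540612 0.20009586] 0.06099293697808101
```

View pics/f.png

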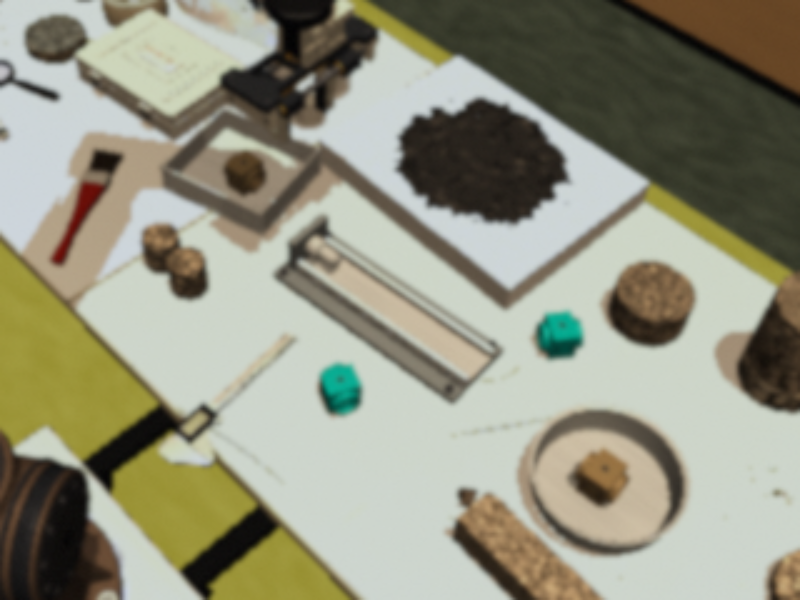

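The final view shows the good bushing in the tray at (245,172) and the worn one in the pan at (603,475). The gauge is empty and the bystanders are where they were.

```bash
python3 -c "
from plant import job
print(job.close_job())"
```

```text
the job is handed in; nothing more can be done
None
```

I gauged both bushings and handed the job in: the one nearer the pin was worn and is in the round scrap pan, the other was good and is in the rectangular parts tray.

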